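# Brush out the bisque cup and put the tools to soak

### The job

Take the round-headed brush from the slanted rest and brush out the tall clay cup: run the brush down close to the bottom of the cup and back up until only its end is still inside at the rim, twice over. Then put both tools to soak in the twin holder, working end down and standing on the bottom: the brush, bristles down, in the wide compartment and the plain wooden stick, round end down, in the narrow one. Leave the cup and the holder standing where they are, and do not disturb the bowl, the jar or the lidded pot.

Things in the scene. Friction and masses are not known exactly. Their poses are not given: they have to be found in the camera images.
- rest: fixed plywood rest, base 150 x 180 mm, its slanted board carrying brush and stick 90 mm apart, leaning 29 degrees from vertical. Origin at table level; y from stick (-45 mm) to brush (+45 mm). The tools' feet start at x = 70, z = 32 mm, their tops lean to -x (to the robot at yaw 0). Board, fences and notches reach 105 mm up each tool; the handles stand free above
- brush: brush, 195 mm long: a stiff round bristle head 28 mm in diameter and 70 mm long, then a straight light-wood handle of square section 14 x 14 mm from 75 to 195 mm. Origin at the centre of the bristle end; z runs along the tool from the bristle end to the handle's top; x and y are square to the handle's flats. About 60 g
- brush_tip (a point): centre of the brush's bristle end (same point and axes as brush)
- stick: plain light-wood stick, 205 mm long: round, 14 mm in diameter, over the lower 112 mm, and square 14 x 14 mm above that. Origin at the centre of the round end; z runs along the stick from the round end to the square top; x and y are square to the flats. About 40 g
- stick_tip (a point): centre of the stick's round end (same point and axes as stick)
- cup: loose tall round cup of pale pinkish fired clay, outside 58 mm in diameter at the foot and 67 mm at the rim, 110 mm high, wall 4 mm, floor 6 mm thick (inside 50 mm wide at the bottom, 59 mm at the rim). Origin at the centre of its underside, z up. About 0.35 kg
- holder: loose twin holder of brown-red clay, 0.9 kg, base plate 64 x 134 mm, turned any way round: two upright square tubes, axes 70 mm apart, rims 110 mm and floors 8 mm above the table, walls 5 mm. Wide tube (42 mm inside) at y = -35 mm, narrow tube (26 mm inside) at y = +35 mm. Origin at table level midway between the axes, z up
- wide_in (a point): centre of the inner floor of the wide compartment (inside 42 x 42 mm; rim 102 mm above this point); axes as the holder's
- narrow_in (a point): centre of the inner floor of the narrow compartment (inside 26 x 26 mm; rim 102 mm above this point); axes as the holder's
- bowl: bystander: white bowl, 110 mm wide, 50 mm high, origin under its centre
- jar: bystander: closed jar, 68 mm in diameter, 95 mm high, origin under its centre
- pot: bystander: small round lidded clay pot, 88 mm wide, 87 mm high, origin under its centre
There are look-alikes about, which are no part of the job. There is more than one size of the holder; the job needs the middle-sized.

How it is judged (in metres and radians):
On the way, in this order (a step that is already met when the one before it is completed fails the run):
1. the brush is run down inside the cup, its end within 24 mm of the cup's floor (z of brush_tip in the frame of cup below 0.03 m and horizontal distance between brush_tip and cup below 0.03 m), for 0.04 s.
2. the brush is drawn up again, its end more than 75 mm above the cup's underside (z of brush_tip in the frame of cup above 0.075 m and horizontal distance between brush_tip and cup below 0.035 m), for 0.04 s.
3. the brush is run down a second time, its end within 24 mm of the cup's floor (all of step 1), for 0.04 s.
4. the brush is drawn up a second time, its end more than 75 mm above the cup's underside (all of step 2), for 0.04 s.
At the end, for the whole second after the job is handed in: Brush bristles down in the wide compartment, stick round end down in the narrow one, ends under 15 mm above the floor, leaning under 20 degrees, let go and at rest; cup and holder upright (6 degrees) and moved under 40 mm; bystanders moved under 30 mm (x of brush_tip in the frame of wide_in between -0.021 and 0.021 m and y of brush_tip in the frame of wide_in between -0.021 and 0.021 m and z of brush_tip in the frame of wide_in below 0.015 m and x of stick_tip in the frame of narrow_in between -0.013 and 0.013 m and y of stick_tip in the frame of narrow_in between -0.013 and 0.013 m and z of stick_tip in the frame of narrow_in below 0.015 m and angle between each of brush, stick's own z axis and vertical below 0.35 rad and linear speed of each of brush, stick below 0.03 m/s and angle between each of cup, holder's own z axis and vertical below 0.1 rad and distance of each of cup, holder from where it was at the start of the episode below 0.04 m); the robot touches nothing.
It fails at once if the bowl is pushed more than 30 mm or tipped more than 17 degrees (distance of bowl from where it was at the start of the episode above 0.03 m or angle between bowl's own z axis and vertical above 0.3 rad).
It fails at once if the jar is pushed more than 30 mm or tipped more than 17 degrees (distance of jar from where it was at the start of the episode above 0.03 m or angle between jar's own z axis and vertical above 0.3 rad).
It fails at once if the pot is pushed more than 30 mm or tipped more than 17 degrees (distance of pot from where it was at the start of the episode above 0.03 m or angle between pot's own z axis and vertical above 0.3 rad).
It fails at once if the cup is tipped more than 23 degrees (angle between cup's own z axis and vertical above 0.4 rad).
It fails at once if the holder is tipped more than 23 degrees (angle between holder's own z axis and vertical above 0.4 rad).
It also fails if it takes over 72 s, if anything falls off the work surface, if the arm or the gripper's body presses on something with over 40 N, if the wrist force passes 120 N, or if a joint passes its speed limit or range.

### The arm

A 7-joint arm with a two-finger parallel gripper is mounted at the origin on the work surface. World frame = base frame: x ahead of the robot, y to its left, z up, the work surface at z = 0. Lengths are in mm, angles in rad, forces in N, time in s.
With the tool pointing down it reaches from about 425 to 1025 mm from the base axis. Payload 9.4 kg.
Tool frame: the origin (TCP) lies at the very end of the fingers, on their centre line; the grasp point (between the pads) lies 19 mm behind it (r.tcp_to_grasp is the distance from the TCP to the grasp point, in mm); z points along the fingers, y is the line along which they close (so a half turn about z gives the same grasp; the last joint's range is limited). The gripper opens to 93 mm and grips with 3 to 60 N. Pads are 15 mm wide; open, the fingers measure 128 mm over their backs; the gripper's body (75 mm by 188 mm) begins 65 mm behind the grasp point.
Start: joints at [1.066, 0.599, -0.003, 1.599, 0.002, 0.943, -0.08], TCP at [300.77, -659.668, 185.818] pointing down, gripper open.
Joint ranges: [-2.57, 2.57], [-0.35, 1.97], [-1.29, 1.29], [0.11, 2.56], [-1.05, 4.19], [0.11, 1.86], [-2.63, 2.63]. Speed limits (rad/s): [2.22, 2.22, 3.01, 3.01, 3.14, 3.14, 3.14].

### API

Orientations are given as a unit quaternion [w, x, y, z].
In Python, from station import r gives the robot as it stands.
- The arm moves only by the tool arm_command, never from a script. Its argument "moves" is a list of rows, each an object of numbers: "fingers": the closure in counts, from 0 (fully open) to 255 (shut); "tx", "ty", "tz": the shift along the tool's x, y, z in cm; "rx", "ry", "rz": the turn, a rotation vector about the tool's x, y, z in degrees. In form: [{"fingers": .., "tx": .., "ty": .., "tz": .., "rx": .., "ry": .., "rz": ..}, ...]. A call has 1 to 8 rows; each row is the pose to reach, as a shift and turn from the pose commanded when the call began, along the tool's axes at that moment; what a row does not reach only later rows make up. A row lasts 1/10 s, in which the tool goes at most 50 mm and 8.59 degrees, less where a joint would pass 70% of its speed; a pose out of reach is approached as far as the arm can. A call with a gripper value outside its range is refused whole. The fingers move at their own pace and stop on an object; the grip force is fixed at half the most. Time passes only in rows, so rows that repeat a pose let the fingers close. It gives the time, the measured TCP pose, the force and the opening at its end, in the units of the state.
- r.sense(): the state, without advancing time (a new reading comes with each control period).
- r.grab_frame(name): name is "scene" or "top" or "wrist"; returns a dict with "color" (420x560x3 uint8, red, green, blue), "fx", "fy", "cx", "cy" (pixels), "world_from_camera" (4x4, takes a point from camera to world coordinates). Camera axes: x right, y up, looking along -z (the intrinsics and any distortion apply to the point x, -y, -z); pixel columns grow to the right and rows downward; lengths in mm; the calibration is good to about 2 mm. A picture is of the moment at which its call begins. There is no depth.
- r.job_done(): hands the job in, once; it reports no verdict.
The state is a dict: "clock": time; "joint_pos": joint angles; "joint_velocities": joint speeds; "joint_torque": joint torques, N m; "tcp_pos": TCP position; "tcp_rot": TCP orientation; "ft_force": force on the tool from outside, world axes, zero at the start; "moment": the same for the moment, N m; "grip_width": finger opening in mm.
Only numpy, scipy, OpenCV 4.12 (cv2) and the standard library are available. Lean on these libraries where they do the work, as an engineer would, in place of code of your own. Each camera call takes 0.05 s, during which the arm holds its last target. There are 200 camera calls.

## Working session

There is one attempt and no reset: what is moved stays moved. The work goes in short steps, Python scripts to look and compute and a tool call to move; the robot and the scene stay as the last step left them, time stands still between calls to the robot, and variables do not carry over. Pictures are saved under pics/ and viewed, on a budget of 10 in all, crops included, one or two more only if the job needs it, and the job is handed in when it is done.

Besides the shell and the picture viewer there is one more tool, called after "Request:" as name(argument=value, ...), one argument or row to a line, values as JSON. arm_command: Moves the arm, as the interface text tells. Its arguments: {"type":"object","properties":{"moves":{"type":"array"}},"required":["moves"]}

```bash
ls; mkdir -p pics; python3 - <<'E'
from station import r
import cv2,pickle
F={}
for n in ("scene","top","wrist"):
    f=r.grab_frame(n);F[n]=f
    print(n,f["fx"],f["fy"],f["cx"],f["cy"],[k for k in f]);print(f["world_from_camera"].round(3))
    cv2.imwrite(f"pics/{n}0.png",f["color"][:,:,::-1])
pickle.dump(F,open("f0.pkl","wb"))
print(r.sense(), r.tcp_to_grasp)
E
```

```text
pics
scene 400.82123733012975 400.82123733012975 286.5650726202096 211.20635786855374 ['color', 'fx', 'fy', 'cx', 'cy', 'world_from_camera']
[[-5.510000e-01 -5.570000e-01  6.210000e-01  1.134883e+03]
 [ 8.350000e-01 -3.720000e-01  4.060000e-01  4.760630e+02]
 [ 5.000000e-03  7.420000e-01  6.700000e-01  6.849270e+02]
 [ 0.000000e+00  0.000000e+00  0.000000e+00  1.000000e+00]]
top 390.24385861400555 390.24385861400555 278.7108999835117 209.16737001374696 ['color', 'fx', 'fy', 'cx', 'cy', 'world_from_camera']
[[ 2.10000e-02  9.91000e-01 -1.30000e-01  4.55365e+02]
 [-1.00000e+00  2.10000e-02 -3.00000e-03  1.02334e+02]
 [ 0.00000e+00  1.30000e-01  9.92000e-01  9.84278e+02]
 [ 0.00000e+00  0.00000e+00  0.00000e+00  1.00000e+00]]
wrist 334.835997297888 334.835997297888 280.7101490093156 213.53951713149013 ['color', 'fx', 'fy', 'cx', 'cy', 'world_from_camera']
[[ 4.14000e-01  8.78000e-01  2.41000e-01  3.66995e+02]
 [-9.10000e-01  4.00000e-01  1.07000e-01 -6.29385e+02]
 [-3.00000e-03 -2.64000e-01  9.65000e-01  3.83149e+02]
 [ 0.00000e+00  0.00000e+00  0.00000e+00  1.00000e+00]]
{'clock': 0.15, 'joint_pos': array([ 1.06629565,  0.59993503, -0.00250611,  1.5999452 ,  0.0017955 ,
        0.94290761, -0.07982531]), 'joint_velocities': array([-4.52247456e-05, -2.56970499e-03,  6.23292445e-04, -1.43938360e-03,
        1.18540605e-03, -5.13323610e-04, -9.03655472e-04]), 'joint_torque': array([ 3.39288483e-03, -7.65582490e+01,  1.49916563e+00, -2.52562147e+01,
       -5.23198117e-02,  1.48515153e-02,  1.02510328e-04]), 'tcp_pos': array([ 300.57883352, -659.30553197,  185.16380921]), 'tcp_rot': array([-5.65613695e-04,  9.77210280e-01,  2.12272729e-01, -1.90338812e-04]), 'ft_force': array([ 0.25325799, -0.8663958 , -0.80552747]), 'moment': array([-0.00288312,  0.03936309, -0.03120456]), 'grip_width': 92.92257012887194} 18.8
```

View pics/top0.png

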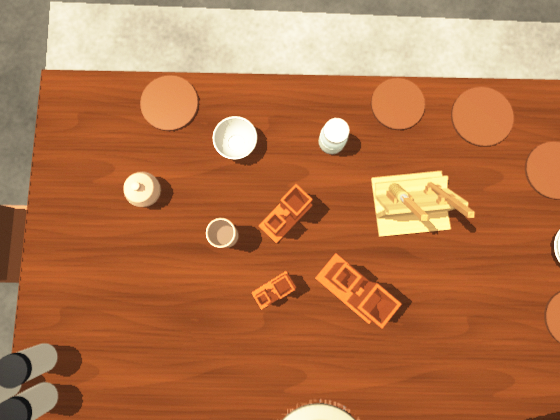

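View pics/scene0.png

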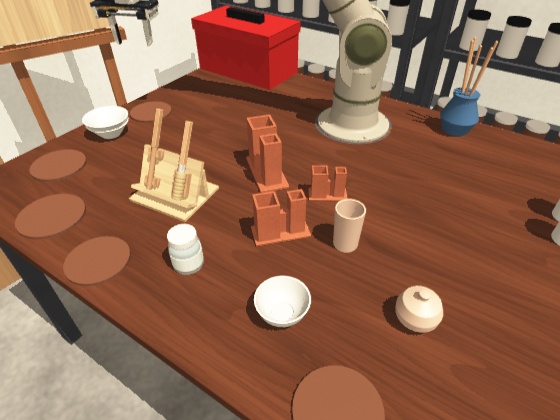

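Top view: three twin holders at (285,212), (275,290) and (360,290). By size the first looks like the middle one. The cup is at (222,233) and the rest is at (412,203). I'll confirm in enlarged crops.

```bash
cat > h.py <<'E'
import numpy as np,pickle,cv2
from scipy.spatial.transform import Rotation as R
def ray(f,u,v):
    T=f["world_from_camera"];d=T[:3,:3]@np.array([(u-f["cx"])/f["fx"],-(v-f["cy"])/f["fy"],-1]);return T[:3,3],d
def plane(f,u,v,z):
    o,d=ray(f,u,v);return o+d*(z-o[2])/d[2]
def proj(f,p):
    T=f["world_from_camera"];q=T[:3,:3].T@(np.asarray(p,float)-T[:3,3]);return np.array([f["cx"]+f["fx"]*q[0]/-q[2],f["cy"]-f["fy"]*q[1]/-q[2]])
def crop(f,u0,v0,w,h,s,name,grid=10):
    c=f["color"][v0:v0+h,u0:u0+w,::-1];c=cv2.resize(c,None,fx=s,fy=s,interpolation=cv2.INTER_CUBIC)
    for k in range(-(-u0//grid)*grid,u0+w,grid):
        x=int((k-u0)*s);cv2.line(c,(x,0),(x,6),(0,255,0),1);
        if k%(2*grid)==0:cv2.putText(c,str(k),(x,18),0,.4,(0,255,0),1)
    for k in range(-(-v0//grid)*grid,v0+h,grid):
        y=int((k-v0)*s);cv2.line(c,(0,y),(6,y),(0,255,0),1);cv2.putText(c,str(k),(8,y+4),0,.4,(0,255,0),1)
    cv2.imwrite("pics/"+name,c)
def tri(fa,pa,fb,pb):
    A=[];b=[]
    for f,p in((fa,pa),(fb,pb)):
        o,d=ray(f,*p);d=d/np.linalg.norm(d);M=np.eye(3)-np.outer(d,d);A.append(M);b.append(M@o)
    x=np.linalg.solve(sum(A),sum(b));return x,[np.linalg.norm(A[i]@x-b[i]) for i in(0,1)]
E
python3 - <<'E'
from h import *
F=pickle.load(open("f0.pkl","rb"))
crop(F["top"],195,165,135,100,5.9,"hold.png")
crop(F["top"],362,160,125,85,6.4,"rest.png")
crop(F["scene"],120,100,110,120,5,"rest_s.png")
E
```

```text
(no output)
```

View pics/hold.png

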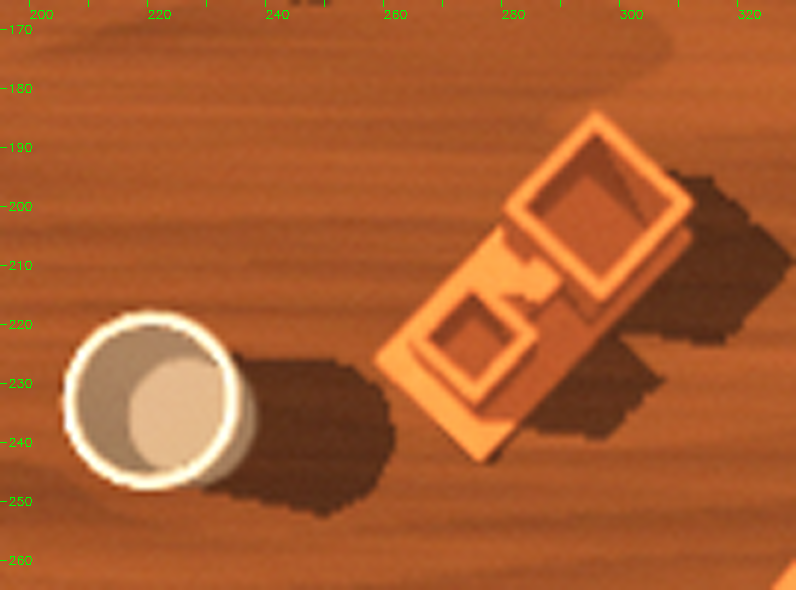

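View pics/rest.png

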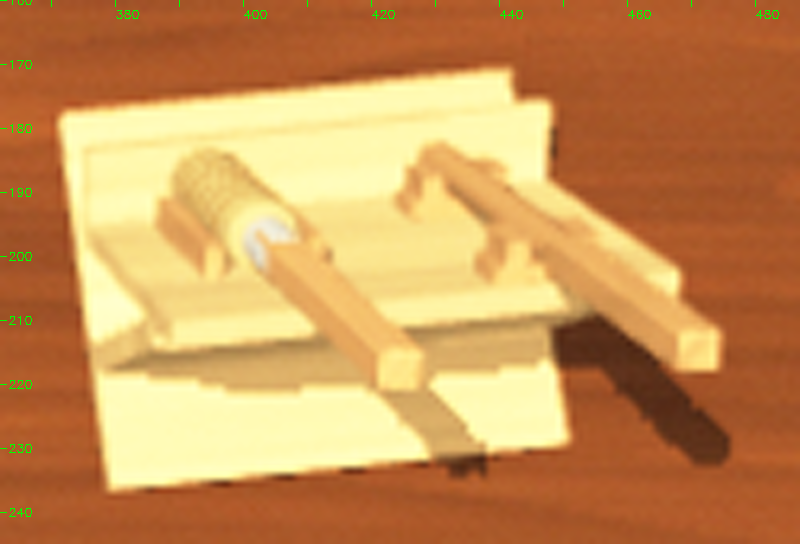

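View pics/rest_s.png

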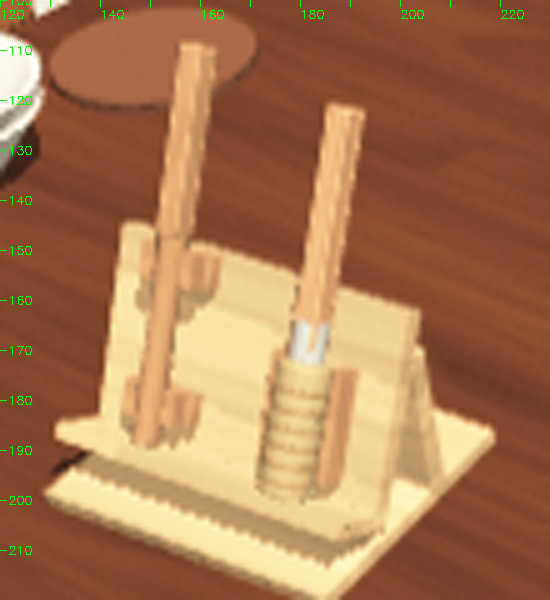

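```bash
python3 - <<'E'
from h import *
from scipy.optimize import least_squares
F=pickle.load(open("f0.pkl","rb"));t=F["top"];s=F["scene"]
np.set_printoptions(precision=1,suppress=True)
W=[(296,183.6),(312.5,199.4),(296.7,216.5),(280.3,200.1)];N=[(275,213.3),(264.5,222.6),(275.7,233.1),(286.2,221.8)]
w=np.array([plane(t,*p,110) for p in W]);n=np.array([plane(t,*p,110) for p in N])
print("wide",w.mean(0),np.linalg.norm(w-np.roll(w,1,0),axis=1),"narrow",n.mean(0),np.linalg.norm(n-np.roll(n,1,0),axis=1))
d=n.mean(0)-w.mean(0);print("sep",np.linalg.norm(d),"yaw",np.degrees(np.arctan2(d[1],d[0]))-90,"centre",(w.mean(0)+n.mean(0))/2)
print("cup",plane(t,220.6,233,110),plane(t,205.7,233,110),plane(t,220.6,218,110))
b,e=tri(t,(424.5,217.5),s,(189,121.8));print("brushtop",b,e);b2,e2=tri(t,(471.1,214.7),s,(159.4,109.8));print("sticktop",b2,e2)
S,C=np.sin(np.radians(29)),np.cos(np.radians(29))
pts=[(( 75,90,12),t,(371.1,178.3)),((-75,90,12),t,(378.9,236.9)),((-75,-90,12),t,(451.1,229.2)),((75,-90,12),t,(442,170.9)),
((70-195*S,45,32+195*C),t,(424.5,217.5)),((70-195*S,45,32+195*C),s,(189,121.8)),((70-205*S,-45,32+205*C),t,(471.1,214.7)),((70-205*S,-45,32+205*C),s,(159.4,109.8))]
def P(x,p):
    c,q=np.cos(x[2]),np.sin(x[2]);return np.array([x[0]+c*p[0]-q*p[1],x[1]+q*p[0]+c*p[1],p[2]])
f=lambda x:np.concatenate([proj(c,P(x,p))-m for p,c,m in pts])
o=least_squares(f,[500,-240,0],loss="soft_l1");print("rest",o.x[:2],np.degrees(o.x[2]));print(f(o.x).reshape(-1,2))
for k,(y,L) in {"brush":(45,195),"stick":(-45,205)}.items(): print(k,P(o.x,(70,y,32)),P(o.x,(70-L*S,y,32+L*C)))
E
```

```text
wide [592.  65. 110.] [52.2 52.1 53.1 52.6] narrow [539.  111.5 110. ] [31.7 31.6 34.6 34.7]
sep 70.4582667977324 yaw 48.721528458299076 centre [565.5  88.2 110. ]
cup [513.2 233.6 110. ] [512.5 267.  110. ] [547. 235. 110.]
brushtop [ 547.  -190.4  198.4] [np.float64(0.9534173558391164), np.float64(0.9534173558391106)]
sticktop [ 553.8 -281.3  206.1] [np.float64(0.8036521821445419), np.float64(0.8036521821446144)]
rest [ 585.6 -227.6] 6.916978447085714
[[ 0.5  6.8]
 [ 0.6  7.3]
 [ 0.1  7.8]
 [-0.1  7.3]
 [-2.  -4.4]
 [-1.9  0.4]
 [-2.  -4.1]
 [-1.7 -0.1]]
brush [ 649.7 -174.5   32. ] [ 555.8 -185.9  202.6]
stick [ 660.5 -263.8   32. ] [ 561.9 -275.8  211.3]
```

```bash
python3 - <<'E'
from h import *
from scipy.optimize import least_squares
F=pickle.load(open("f0.pkl","rb"));t=F["top"];s=F["scene"]
np.set_printoptions(precision=1,suppress=True)
S,C=np.sin(np.radians(29)),np.cos(np.radians(29))
def P(x,p):
    c,q=np.cos(x[2]),np.sin(x[2]);return np.array([x[0]+c*p[0]-q*p[1],x[1]+q*p[0]+c*p[1],p[2]])
B=[((75,90),(371.1,178.3)),((-75,90),(378.9,236.9)),((-75,-90),(451.1,229.2)),((75,-90),(442,170.9))]
T=[(45,195,t,(424.5,217.5)),(45,195,s,(189,121.8)),(-45,205,t,(471.1,214.7)),(-45,205,s,(159.4,109.8))]
def f(x):
    a=[proj(t,P(x,(p[0]+x[3],p[1],12)))-m for p,m in B]+[proj(c,P(x,(70-L*S,y,32+L*C)))-m for y,L,c,m in T]
    return np.concatenate(a)
o=least_squares(f,[580,-240,0.1,0]);print("rest",o.x,np.degrees(o.x[2]));print(f(o.x).reshape(-1,2))
for y,L,n in((45,195,"brush"),(-45,205,"stick")):
    print(n,"foot",P(o.x,(70,y,32)),"top",P(o.x,(70-L*S,y,32+L*C)),"foot px scene",proj(s,P(o.x,(70,y,32))),proj(t,P(o.x,(70,y,32))))
    print(plane(t,*[m for yy,_,c,m in T if yy==y and c is t][0],32+L*C))
print("bowl",plane(t,235,138,50),"jar",plane(t,335,130,95),"pot",plane(t,142,187,80),"big",plane(t,340,270,110))
print(R.from_quat([9.77210280e-01,2.12272729e-01,-1.90338812e-04,-5.65613695e-04]).as_matrix())
E
```

```text
rest [ 577.7 -230.4    0.1   26.5] 7.115857398713536
[[ 0.2 -0.2]
 [ 0.4 -0. ]
 [-0.3  0.3]
 [-0.6  0. ]
 [-0.4 -0.4]
 [-0.4 -1.3]
 [-0.4 -0.3]
 [-0.1 -1.7]]
brush foot [ 641.6 -177.1   32. ] top [ 547.8 -188.8  202.6] foot px scene [176.6 197.9] [392.9 187. ]
[ 547.1 -189.7  202.6]
stick foot [ 652.8 -266.4   32. ] top [ 554.2 -278.7  211.3] foot px scene [148.5 187.8] [428.8 183.3]
[ 553.6 -279.5  211.3]
bowl [752.9 216.6  50. ] jar [763.1 -24.3  95. ] pot [619.6 427.5  80. ] big [436.9 -34.  110. ]
[[ 0.9  0.4 -0. ]
 [ 0.4 -0.9  0. ]
 [-0.  -0.  -1. ]]
```

```bash
cat > go.py <<'E'
from h import *
from station import r
np.set_printoptions(precision=2,suppress=True)
S,C=np.sin(np.radians(29)),np.cos(np.radians(29)); y0=np.radians(7.12)
A=np.array([-S*np.cos(y0),-S*np.sin(y0),C])
FEET={"b":np.array([641.4,-177.5,32]),"s":np.array([652.5,-266.9,32])}
def ori(z,ang): # tool z, tool y heading (deg)
    z=z/np.linalg.norm(z);y=np.array([np.cos(np.radians(ang)),np.sin(np.radians(ang)),0]);y-=z*(y@z);y/=np.linalg.norm(y)
    return R.from_matrix(np.c_[np.cross(y,z),y,z])
GR=ori(-A,-82.88); DN=lambda a:ori(np.array([0,0,-1.]),a)
def go(pos,o):
    s=r.sense();q=s["tcp_rot"];c=R.from_quat([q[1],q[2],q[3],q[0]])
    print("t %.2f"%s["clock"],"at",s["tcp_pos"],"F",s["ft_force"],"w %.1f"%s["grip_width"])
    d=np.asarray(pos,float)-s["tcp_pos"];print("dist",np.linalg.norm(d),"t cm",c.inv().apply(d)/10,"r deg",np.degrees((c.inv()*o).as_rotvec()))
E
python3 - <<'E'
from go import *
go(FEET["b"]+A*301,GR);print(FEET["b"]+A*301)
E
```

```text
t 0.15 at [ 300.58 -659.31  185.16] F [ 0.25 -0.87 -0.81] w 92.9
dist 515.3436953512828 t cm [ 37.07 -34.07 -10.97] r deg [-4.47 28.79 17.  ]
[ 496.6  -195.59  295.26]
```

Request:
arm_command(
  moves=[
    {"fingers":0,"tz":-5},
    {"fingers":0,"tz":-11,"tx":2,"ty":-2},
    {"fingers":0,"tx":37.1,"ty":-34.1,"tz":-11,"rx":-4.5,"ry":28.8,"rz":17},
    {"fingers":0,"tx":37.1,"ty":-34.1,"tz":-11,"rx":-4.5,"ry":28.8,"rz":17},
    {"fingers":0,"tx":37.1,"ty":-34.1,"tz":-11,"rx":-4.5,"ry":28.8,"rz":17},
    {"fingers":0,"tx":37.1,"ty":-34.1,"tz":-11,"rx":-4.5,"ry":28.8,"rz":17},
    {"fingers":0,"tx":37.1,"ty":-34.1,"tz":-11,"rx":-4.5,"ry":28.8,"rz":17},
    {"fingers":0,"tx":37.1,"ty":-34.1,"tz":-11,"rx":-4.5,"ry":28.8,"rz":17},
  ],
)

```text
invalid input
```

```bash
python3 - <<'E'
from go import *
go(FEET["b"]+A*301,GR)
E
```

```text
t 0.15 at [ 300.58 -659.31  185.16] F [ 0.25 -0.87 -0.81] w 92.9
dist 515.3436953512828 t cm [ 37.07 -34.07 -10.97] r deg [-4.47 28.79 17.  ]
```

Request:
arm_command(
  moves=[
    {"fingers":0,"tx":0,"ty":0,"tz":-5,"rx":0,"ry":0,"rz":0},
    {"fingers":0,"tx":2,"ty":-2,"tz":-11,"rx":0,"ry":0,"rz":0},
    {"fingers":0,"tx":37.1,"ty":-34.1,"tz":-11,"rx":-4.5,"ry":28.8,"rz":17},
    {"fingers":0,"tx":37.1,"ty":-34.1,"tz":-11,"rx":-4.5,"ry":28.8,"rz":17},
    {"fingers":0,"tx":37.1,"ty":-34.1,"tz":-11,"rx":-4.5,"ry":28.8,"rz":17},
    {"fingers":0,"tx":37.1,"ty":-34.1,"tz":-11,"rx":-4.5,"ry":28.8,"rz":17},
    {"fingers":0,"tx":37.1,"ty":-34.1,"tz":-11,"rx":-4.5,"ry":28.8,"rz":17},
    {"fingers":0,"tx":37.1,"ty":-34.1,"tz":-11,"rx":-4.5,"ry":28.8,"rz":17},
  ],
)

```text
clock: 0.95
tcp_pos: [424.0, -362.8, 289.8]
tcp_rot: [-0.015, 0.966, 0.058, 0.25]
ft_force: [1.1, 0.2, -0.6]
grip_width: 93.2
```

```bash
python3 - <<'E'
from go import *
go(FEET["b"]+A*301,GR)
E
```

```text
t 0.95 at [ 424.03 -362.84  289.79] F [ 1.11  0.22 -0.62] w 93.2
dist 182.39960275302266 t cm [  8.32 -15.74   3.98] r deg [ 0.16 -0.02 -0.2 ]
```

Request:
arm_command(
  moves=[
    {"fingers":0,"tx":8.3,"ty":-15.7,"tz":4,"rx":0,"ry":0,"rz":0},
    {"fingers":0,"tx":8.3,"ty":-15.7,"tz":4,"rx":0,"ry":0,"rz":0},
    {"fingers":0,"tx":8.3,"ty":-15.7,"tz":4,"rx":0,"ry":0,"rz":0},
    {"fingers":0,"tx":8.3,"ty":-15.7,"tz":4,"rx":0,"ry":0,"rz":0},
    {"fingers":0,"tx":8.3,"ty":-15.7,"tz":4,"rx":0,"ry":0,"rz":0},
    {"fingers":0,"tx":8.3,"ty":-15.7,"tz":4,"rx":0,"ry":0,"rz":0},
  ],
)

```text
clock: 1.55
tcp_pos: [497.3, -196.0, 295.4]
tcp_rot: [-0.015, 0.966, 0.061, 0.25]
ft_force: [-0.5, -0.8, -0.4]
grip_width: 92.9
```

```bash
python3 - <<'E'
from go import *
go(FEET["b"]+A*141,GR)
f=r.grab_frame("wrist");cv2.imwrite("pics/w1.png",f["color"][:,:,::-1]);pickle.dump(f,open("w1.pkl","wb"))
for k,L in(("b",195),("s",205)):print(k,proj(f,FEET[k]+A*L))
E
```

```text
t 1.55 at [ 497.33 -195.97  295.37] F [-0.54 -0.8  -0.44] w 92.9
dist 159.77082202985855 t cm [-0.08 -0.06 15.98] r deg [ 0.06 -0.04  0.14]
b [280.22 203.17]
s [379.78 205.94]
```

View pics/w1.png

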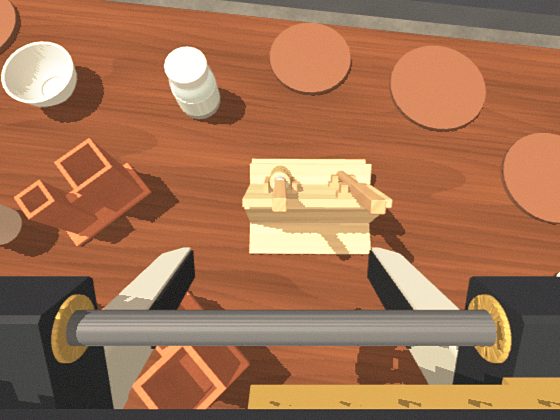

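The wrist view shows the brush top at about (279,204) and the stick top at (380,204). Both match the predictions to within 2 px, so I'll advance and grip.

Request:
arm_command(
  moves=[
    {"fingers":0,"tx":0,"ty":0,"tz":4,"rx":0,"ry":0,"rz":0},
    {"fingers":0,"tx":0,"ty":0,"tz":8,"rx":0,"ry":0,"rz":0},
    {"fingers":0,"tx":0,"ty":0,"tz":12,"rx":0,"ry":0,"rz":0},
    {"fingers":0,"tx":0,"ty":0,"tz":16,"rx":0,"ry":0,"rz":0},
    {"fingers":0,"tx":0,"ty":0,"tz":16,"rx":0,"ry":0,"rz":0},
    {"fingers":0,"tx":0,"ty":0,"tz":16,"rx":0,"ry":0,"rz":0},
    {"fingers":255,"tx":0,"ty":0,"tz":16,"rx":0,"ry":0,"rz":0},
    {"fingers":255,"tx":0,"ty":0,"tz":16,"rx":0,"ry":0,"rz":0},
  ],
)

```text
clock: 2.4
tcp_pos: [575.6, -190.5, 163.0]
tcp_rot: [-0.018, 0.968, 0.058, 0.245]
ft_force: [-0.7, 0.5, 1.0]
grip_width: 81.8
```

Request:
arm_command(
  moves=[
    {"fingers":255,"tx":0,"ty":0,"tz":0,"rx":0,"ry":0,"rz":0},
    {"fingers":255,"tx":0,"ty":0,"tz":0,"rx":0,"ry":0,"rz":0},
    {"fingers":255,"tx":0,"ty":0,"tz":0,"rx":0,"ry":0,"rz":0},
    {"fingers":255,"tx":0,"ty":0,"tz":0,"rx":0,"ry":0,"rz":0},
    {"fingers":255,"tx":0,"ty":0,"tz":0,"rx":0,"ry":0,"rz":0},
    {"fingers":255,"tx":0,"ty":0,"tz":0,"rx":0,"ry":0,"rz":0},
  ],
)

```text
clock: 3.0
tcp_pos: [575.9, -189.6, 162.3]
tcp_rot: [-0.018, 0.967, 0.061, 0.245]
ft_force: [0.9, -0.3, -0.2]
grip_width: 33.4
```

```bash
python3 - <<'E'
from go import *
go(FEET["b"]+A*141,GR);print(r.sense()["joint_pos"])
E
```

```text
t 3.00 at [ 575.94 -189.64  162.33] F [ 0.86 -0.28 -0.23] w 33.4
dist 8.256459110374363 t cm [-0.5  -0.39  0.53] r deg [-0.3   0.58  0.02]
[ 0.61  0.41 -0.33  2.26 -1.04  0.11 -0.09]
```

```bash
cat >> go.py <<'E'
def axis(t): t=np.radians(t);return np.array([-np.sin(t)*np.cos(y0),-np.sin(t)*np.sin(y0),np.cos(t)])
def grasp(k,s,tilt): z=-axis(tilt);return FEET[k]+A*s+18.8*z,ori(z,-82.88)
E
python3 - <<'E'
from go import *
go(*grasp("b",160,19))
E
```

```text
t 3.00 at [ 575.94 -189.64  162.33] F [ 0.86 -0.28 -0.23] w 33.4
dist 10.345253935843825 t cm [-0.83 -0.39  0.48] r deg [-0.3  -9.42  0.05]
```

Request:
arm_command(
  moves=[
    {"fingers":140,"tx":-0.8,"ty":-0.4,"tz":0,"rx":-0.3,"ry":-9.4,"rz":0},
    {"fingers":140,"tx":-0.8,"ty":-0.4,"tz":0.5,"rx":-0.3,"ry":-9.4,"rz":0},
    {"fingers":140,"tx":-0.8,"ty":-0.4,"tz":0.5,"rx":-0.3,"ry":-9.4,"rz":0},
    {"fingers":140,"tx":-0.8,"ty":-0.4,"tz":0.5,"rx":-0.3,"ry":-9.4,"rz":0},
  ],
)

```text
clock: 3.4
tcp_pos: [572.9, -184.1, 154.7]
tcp_rot: [-0.009, 0.984, 0.064, 0.165]
ft_force: [0.4, 0.8, 0.1]
grip_width: 41.9
```

```bash
python3 - <<'E'
from go import *
go(*grasp("b",160,19));print(r.sense()["joint_pos"])
E
```

```text
t 3.40 at [ 572.85 -184.07  154.66] F [0.42 0.84 0.13] w 41.9
dist 3.317817745369677 t cm [-0.26  0.2  -0.04] r deg [0.04 0.01 0.37]
[ 0.12  0.41  0.25  2.18 -0.77  0.35 -0.41]
```

Request:
arm_command(
  moves=[
    {"fingers":140,"tx":-0.3,"ty":0.2,"tz":0,"rx":0,"ry":0,"rz":0},
    {"fingers":255,"tx":-0.3,"ty":0.2,"tz":0,"rx":0,"ry":0,"rz":0},
    {"fingers":255,"tx":-0.3,"ty":0.2,"tz":0,"rx":0,"ry":0,"rz":0},
    {"fingers":255,"tx":-0.3,"ty":0.2,"tz":0,"rx":0,"ry":0,"rz":0},
    {"fingers":255,"tx":-0.3,"ty":0.2,"tz":0,"rx":0,"ry":0,"rz":0},
    {"fingers":255,"tx":-0.3,"ty":0.2,"tz":0,"rx":0,"ry":0,"rz":0},
    {"fingers":255,"tx":-0.3,"ty":0.2,"tz":0,"rx":0,"ry":0,"rz":0},
    {"fingers":255,"tx":-0.3,"ty":0.2,"tz":0,"rx":0,"ry":0,"rz":0},
  ],
)

```text
clock: 4.2
tcp_pos: [568.1, -188.7, 153.2]
tcp_rot: [-0.01, 0.984, 0.062, 0.165]
ft_force: [-1.2, -0.4, 2.3]
grip_width: 13.5
```

```bash
cat >> go.py <<'E'
def cur():
    s=r.sense();q=s["tcp_rot"];return s["tcp_pos"],R.from_quat([q[1],q[2],q[3],q[0]])
def save(k,foot,ax):
    # tool pose of the held thing's foot and axis in the TCP frame
    p,c=cur();d={"foot":c.inv().apply(foot-p),"ax":c.inv().apply(ax)};pickle.dump(d,open(k+".pkl","wb"));print(d)
def carry(k,foot,ang):
    """tcp pose which puts the held tool upright, its foot at 'foot', tool y headed ang"""
    d=pickle.load(open(k+".pkl","rb"));o=DN(ang)
    for _ in range(5):
        v=o.apply(d["ax"]);o=R.align_vectors([[0,0,1]],[v])[0]*o
    return np.asarray(foot,float)-o.apply(d["foot"]),o
def tip(k):
    d=pickle.load(open(k+".pkl","rb"));p,c=cur();print("tip",p+c.apply(d["foot"]),"axis",c.apply(d["ax"]))
E
python3 - <<'E'
from go import *
go(*grasp("b",160,19));save("b",FEET["b"],A)
p,c=cur();print("lift cm tool",c.inv().apply(A*140)/10)
E
```

```text
t 4.20 at [ 568.1  -188.69  153.22] F [-1.2  -0.44  2.26] w 13.5
dist 3.478627388861233 t cm [ 0.28 -0.2  -0.  ] r deg [ 0.01 -0.02  0.05]
{'foot': array([ 30.56,  -2.02, 138.76]), 'ax': array([-0.17,  0.  , -0.98])}
lift cm tool [ -2.43   0.   -13.79]
```

Request:
arm_command(
  moves=[
    {"fingers":255,"tx":-0.6,"ty":0,"tz":-3.5,"rx":0,"ry":0,"rz":0},
    {"fingers":255,"tx":-1.2,"ty":0,"tz":-7,"rx":0,"ry":0,"rz":0},
    {"fingers":255,"tx":-1.8,"ty":0,"tz":-10.4,"rx":0,"ry":0,"rz":0},
    {"fingers":255,"tx":-2.4,"ty":0,"tz":-13.8,"rx":0,"ry":0,"rz":0},
    {"fingers":255,"tx":-2.4,"ty":0,"tz":-13.8,"rx":0,"ry":0,"rz":0},
  ],
)

```text
clock: 4.7
tcp_pos: [501.0, -198.4, 279.5]
tcp_rot: [-0.009, 0.984, 0.061, 0.168]
ft_force: [0.1, -1.2, -0.7]
grip_width: 14.0
```

```bash
python3 - <<'E'
from go import *
d=pickle.load(open("b.pkl","rb"));d["foot"][1]=0;pickle.dump(d,open("b.pkl","wb"))
tip("b");print("above cup");go(*carry("b",[513,233.6,190],-41.3))
print("mid");go(*carry("b",[520,20,190],-60))
f=r.grab_frame("wrist");cv2.imwrite("pics/w2.png",f["color"][:,:,::-1])
p,c=cur();d=pickle.load(open("b.pkl","rb"))
fs=r.grab_frame("scene")
for s in(0,35,70,195):
    q=p+c.apply(d["foot"]+s*d["ax"]);print(s,proj(f,q),proj(fs,q))
cv2.imwrite("pics/s2.png",cv2.resize(fs["color"][20:300,60:430,::-1],None,fx=2.1,fy=2.1))
E
```

```text
tip [ 575.25 -189.48  158.66] axis [-0.49 -0.06  0.87]
above cup
t 4.70 at [ 501.   -198.41  279.47] F [ 0.13 -1.15 -0.68] w 14.0
dist 430.7435316446696 t cm [  7.49 -42.31  -3.04] r deg [  3.56 -27.95 -41.91]
mid
t 4.70 at [ 501.   -198.41  279.47] F [ 0.13 -1.15 -0.68] w 14.0
dist 222.1104277437075 t cm [  5.55 -21.19  -3.67] r deg [  2.02 -28.89 -23.08]
0 [279.64 165.17] [183.7  142.22]
35 [279.56 176.46] [185.96 127.86]
70 [279.47 190.36] [188.27 113.22]
195 [278.82 284.49] [196.87  58.61]
```

View pics/s2.png

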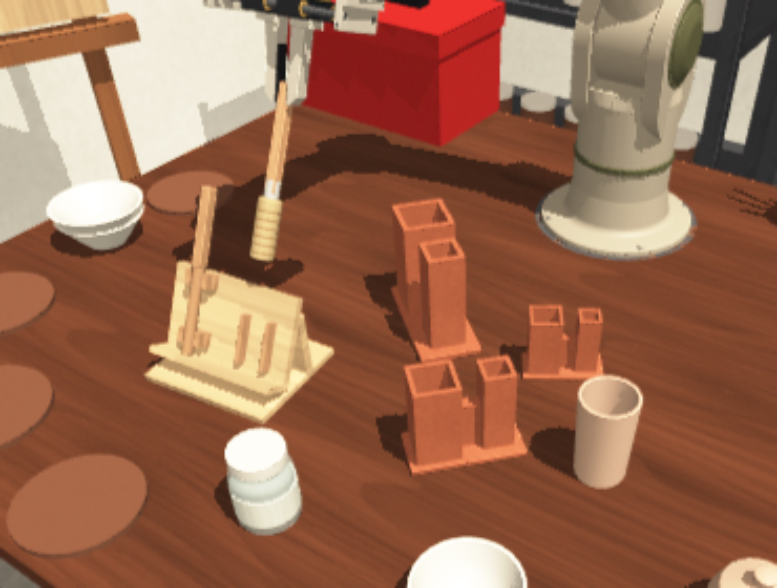

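The brush hangs cleanly. Its end is at about (186,142) full-frame and the model gives (184,142). The next move is to the cup.

Request:
arm_command(
  moves=[
    {"fingers":255,"tx":1,"ty":-2,"tz":-3,"rx":0,"ry":-4,"rz":0},
    {"fingers":255,"tx":7.5,"ty":-42.3,"tz":-3,"rx":3.6,"ry":-28,"rz":-41.9},
    {"fingers":255,"tx":7.5,"ty":-42.3,"tz":-3,"rx":3.6,"ry":-28,"rz":-41.9},
    {"fingers":255,"tx":7.5,"ty":-42.3,"tz":-3,"rx":3.6,"ry":-28,"rz":-41.9},
    {"fingers":255,"tx":7.5,"ty":-42.3,"tz":-3,"rx":3.6,"ry":-28,"rz":-41.9},
    {"fingers":255,"tx":7.5,"ty":-42.3,"tz":-3,"rx":3.6,"ry":-28,"rz":-41.9},
    {"fingers":255,"tx":7.5,"ty":-42.3,"tz":-3,"rx":3.6,"ry":-28,"rz":-41.9},
    {"fingers":255,"tx":7.5,"ty":-42.3,"tz":-3,"rx":3.6,"ry":-28,"rz":-41.9},
  ],
)

```text
clock: 5.6
tcp_pos: [507.3, 176.5, 322.6]
tcp_rot: [0.034, 0.906, 0.414, -0.084]
ft_force: [0.8, 0.1, -0.4]
grip_width: 13.8
```

```bash
python3 - <<'E'
from go import *
tip("b");go(*carry("b",[513,233.6,150],-41.3))
E
```

```text
tip [509.55 181.09 180.57] axis [ 0.01 -0.    1.  ]
t 5.60 at [507.28 176.49 322.57] F [ 0.82  0.11 -0.39] w 13.8
dist 60.844237694937874 t cm [ 4.58 -3.28  2.3 ] r deg [-0.43  0.44  0.52]
```

Request:
arm_command(
  moves=[
    {"fingers":255,"tx":4.6,"ty":-3.3,"tz":1,"rx":-0.4,"ry":0.4,"rz":0.5},
    {"fingers":255,"tx":4.6,"ty":-3.3,"tz":2.3,"rx":-0.4,"ry":0.4,"rz":0.5},
    {"fingers":255,"tx":4.6,"ty":-3.3,"tz":2.3,"rx":-0.4,"ry":0.4,"rz":0.5},
    {"fingers":255,"tx":4.6,"ty":-3.3,"tz":2.3,"rx":-0.4,"ry":0.4,"rz":0.5},
  ],
)

```text
clock: 6.0
tcp_pos: [509.4, 224.4, 293.5]
tcp_rot: [0.036, 0.909, 0.408, -0.079]
ft_force: [0.5, 0.1, -0.6]
grip_width: 13.8
```

```bash
python3 - <<'E'
from go import *
tip("b");go(*carry("b",[513,233.6,90],-41.3));p,c=cur();print(c.inv().apply([0,0,-1]))
t=r.grab_frame("top");s=r.grab_frame("scene")
a=cv2.resize(t["color"][170:270,170:290,::-1],None,fx=4,fy=4);b=cv2.resize(s["color"][150:270,290:410,::-1],None,fx=4,fy=4)
b=b[:400];cv2.imwrite("pics/ab.png",np.hstack([a[:, :400],b[:,:400]]))
print("tip px",proj(t,p+c.apply(pickle.load(open('b.pkl','rb'))["foot"])),proj(s,p+c.apply(pickle.load(open('b.pkl','rb'))["foot"])),"rim px scene",proj(s,[513,233.6,110]))
E
```

```text
tip [513.7  228.82 151.59] axis [-0.  0.  1.]
t 6.00 at [509.42 224.37 293.54] F [ 0.46  0.1  -0.57] w 13.8
dist 61.763994466437246 t cm [ 1.38 -0.35  6.01] r deg [ 0.03 -0.05 -0.36]
[ 0.17 -0.    0.99]
tip px [219.99 231.47] [349.71 191.01] rim px scene [349.71 206.48]
```

View pics/ab.png

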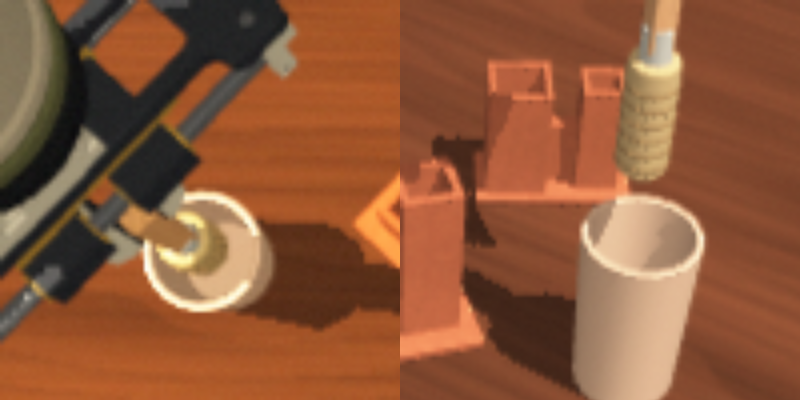

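Request:
arm_command(
  moves=[
    {"fingers":255,"tx":0.5,"ty":-0.2,"tz":0.5,"rx":0,"ry":0,"rz":0},
    {"fingers":255,"tx":1.0,"ty":-0.3,"tz":3,"rx":0,"ry":0,"rz":0},
    {"fingers":255,"tx":1.4,"ty":-0.3,"tz":6,"rx":0,"ry":0,"rz":0},
    {"fingers":255,"tx":1.9,"ty":-0.3,"tz":9,"rx":0,"ry":0,"rz":0},
    {"fingers":255,"tx":1.9,"ty":-0.3,"tz":9,"rx":0,"ry":0,"rz":0},
  ],
)

```text
clock: 6.6
tcp_pos: [508.1, 228.3, 200.1]
tcp_rot: [0.036, 0.909, 0.408, -0.08]
ft_force: [0.6, 0.1, -0.3]
grip_width: 13.3
```

```bash
python3 - <<'E'
from go import *
tip("b");go(*carry("b",[513,233.6,18],-41.3))
E
```

```text
tip [512.08 232.58  58.15] axis [0. 0. 1.]
t 6.60 at [508.09 228.27 200.11] F [ 0.57  0.14 -0.29] w 13.3
dist 40.17119444511793 t cm [0.82 0.01 3.93] r deg [-0.02  0.08 -0.37]
```

Centred, no contact. Now the strokes: down 4 cm, up 7 cm (tip about 88 mm), then down and up again.

Request:
arm_command(
  moves=[
    {"fingers":255,"tx":0.4,"ty":0,"tz":2,"rx":0,"ry":0,"rz":0},
    {"fingers":255,"tx":0.8,"ty":0,"tz":3.9,"rx":0,"ry":0,"rz":0},
    {"fingers":255,"tx":0.8,"ty":0,"tz":3.9,"rx":0,"ry":0,"rz":0},
    {"fingers":255,"tx":0.8,"ty":0,"tz":3.9,"rx":0,"ry":0,"rz":0},
    {"fingers":255,"tx":0.1,"ty":0,"tz":0,"rx":0,"ry":0,"rz":0},
    {"fingers":255,"tx":-0.4,"ty":0,"tz":-3,"rx":0,"ry":0,"rz":0},
    {"fingers":255,"tx":-0.4,"ty":0,"tz":-3,"rx":0,"ry":0,"rz":0},
    {"fingers":255,"tx":-0.4,"ty":0,"tz":-3,"rx":0,"ry":0,"rz":0},
  ],
)

```text
clock: 7.4
tcp_pos: [511.2, 230.6, 235.0]
tcp_rot: [0.036, 0.909, 0.408, -0.076]
ft_force: [0.2, 0.1, -1.0]
grip_width: 13.8
```

```bash
python3 - <<'E'
from go import *
tip("b");go(*carry("b",[513,233.6,18],-41.3))
E
```

```text
tip [516.2  235.59  93.06] axis [-0.01 -0.    1.  ]
t 7.40 at [511.18 230.63 234.97] F [ 0.19  0.08 -0.98] w 13.8
dist 75.05774741212079 t cm [ 0.99 -0.08  7.44] r deg [ 0.12 -0.4  -0.37]
```

Request:
arm_command(
  moves=[
    {"fingers":255,"tx":0.5,"ty":0,"tz":3.5,"rx":0,"ry":0,"rz":0},
    {"fingers":255,"tx":1.0,"ty":-0.1,"tz":7.4,"rx":0,"ry":0,"rz":0},
    {"fingers":255,"tx":1.0,"ty":-0.1,"tz":7.4,"rx":0,"ry":0,"rz":0},
    {"fingers":255,"tx":1.0,"ty":-0.1,"tz":7.4,"rx":0,"ry":0,"rz":0},
  ],
)

```text
clock: 7.8
tcp_pos: [507.8, 228.5, 158.4]
tcp_rot: [0.036, 0.909, 0.408, -0.078]
ft_force: [1.1, 0.7, -0.2]
grip_width: 13.4
```

```bash
python3 - <<'E'
from go import *
tip("b");go(*carry("b",[513,233.6,90],-41.3))
s=r.grab_frame("scene");t=r.grab_frame("top");print(r.sense()["joint_pos"])
cv2.imwrite("pics/ab2.png",np.hstack([cv2.resize(t["color"][170:270,170:290,::-1],None,fx=4,fy=4)[:,:400],cv2.resize(s["color"][150:250,290:390,::-1],None,fx=4,fy=4)]))
E
```

```text
tip [512.15 232.97  16.49] axis [-0.  0.  1.]
t 7.80 at [507.78 228.5  158.43] F [ 1.11  0.73 -0.21] w 13.4
dist 73.53503134762606 t cm [-1.14  0.07 -7.26] r deg [ 0.06 -0.07 -0.36]
[-0.71  0.51  0.22  1.9  -0.06  0.9  -1.19]
```

Request:
arm_command(
  moves=[
    {"fingers":255,"tx":-0.6,"ty":0,"tz":-3.6,"rx":0,"ry":0,"rz":0},
    {"fingers":255,"tx":-1.1,"ty":0,"tz":-7.1,"rx":0,"ry":0,"rz":0},
    {"fingers":255,"tx":-1.1,"ty":0,"tz":-7.1,"rx":0,"ry":0,"rz":0},
    {"fingers":255,"tx":-1.1,"ty":0,"tz":-7.1,"rx":0,"ry":0,"rz":0},
    {"fingers":255,"tx":-2,"ty":0,"tz":-11.5,"rx":0,"ry":0,"rz":0},
    {"fingers":255,"tx":-2.6,"ty":0,"tz":-14.9,"rx":0,"ry":0,"rz":0},
    {"fingers":255,"tx":-2.6,"ty":0,"tz":-14.9,"rx":0,"ry":0,"rz":0},
  ],
)

```text
clock: 8.6
tcp_pos: [509.3, 229.4, 313.6]
tcp_rot: [0.036, 0.909, 0.408, -0.074]
ft_force: [1.6, -0.2, -0.7]
grip_width: 13.6
```

```bash
python3 - <<'E'
from go import *
f=pickle.load(open("f0.pkl","rb"))
tip("b");go(*carry("b",[592,65,150],-41.3))
E
```

```text
tip [514.71 234.55 171.66] axis [-0.01 -0.    1.  ]
t 8.60 at [509.32 229.4  313.55] F [ 1.62 -0.21 -0.72] w 13.6
dist 187.6215462459116 t cm [-6.93 17.1   3.41] r deg [ 0.18 -0.55 -0.39]
```

Request:
arm_command(
  moves=[
    {"fingers":255,"tx":-1.9,"ty":4.6,"tz":0.6,"rx":0,"ry":-0.5,"rz":0},
    {"fingers":255,"tx":-3.8,"ty":9.2,"tz":1.2,"rx":0,"ry":-0.5,"rz":0},
    {"fingers":255,"tx":-5.6,"ty":13.6,"tz":2,"rx":0,"ry":-0.5,"rz":0},
    {"fingers":255,"tx":-6.9,"ty":17.1,"tz":3.4,"rx":0,"ry":-0.5,"rz":0},
    {"fingers":255,"tx":-6.9,"ty":17.1,"tz":3.4,"rx":0,"ry":-0.5,"rz":0},
    {"fingers":255,"tx":-6.9,"ty":17.1,"tz":3.4,"rx":0,"ry":-0.5,"rz":0},
  ],
)

```text
clock: 9.2
tcp_pos: [585.9, 59.3, 287.1]
tcp_rot: [0.037, 0.909, 0.407, -0.082]
ft_force: [0.7, 0.6, -0.1]
grip_width: 13.7
```

```bash
python3 - <<'E'
from go import *
tip("b");go(*carry("b",[592,65,95],-41.3))
t=r.grab_frame("top");s=r.grab_frame("scene");p,c=cur();q=p+c.apply(pickle.load(open('b.pkl','rb'))["foot"])
cv2.imwrite("pics/h2.png",np.hstack([cv2.resize(t["color"][165:265,250:350,::-1],None,fx=4,fy=4),cv2.resize(s["color"][140:240,220:320,::-1],None,fx=4,fy=4)]))
for n,z in(("tip",q),("wide rim",[592,65,110]),("narrow",[539,111.5,110])):print(n,(proj(t,z)-[250,165])*4,(proj(s,z)-[220,140])*4+[400,0])
E
```

```text
tip [589.37  62.97 145.06] axis [0.   0.01 1.  ]
t 9.20 at [585.87  59.3  287.05] F [ 0.67  0.58 -0.13] w 13.7
dist 50.15534045661612 t cm [1.13 0.08 4.89] r deg [-0.01  0.4  -0.46]
tip [187.96 133.77] [582.27 179.77]
wide rim [185.48 139.4 ] [581.29 232.54]
narrow [101.34 230.8 ] [703.27 211.65]
```

View pics/h2.png

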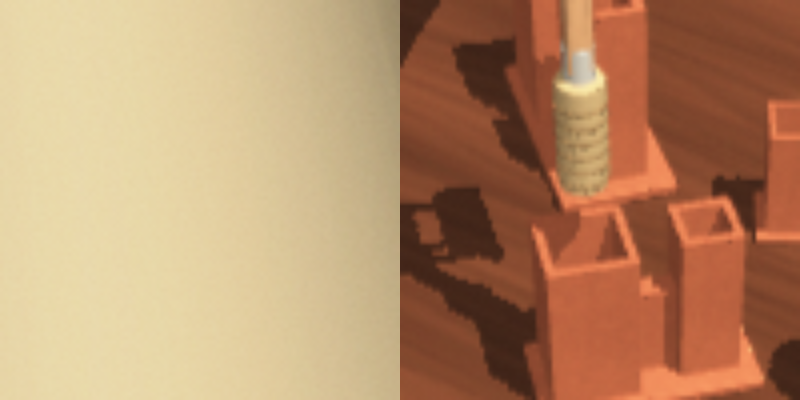

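Request:
arm_command(
  moves=[
    {"fingers":255,"tx":0.4,"ty":0,"tz":0.3,"rx":0,"ry":0.4,"rz":0},
    {"fingers":255,"tx":0.4,"ty":0.1,"tz":0.6,"rx":0,"ry":0.4,"rz":0},
    {"fingers":255,"tx":0.6,"ty":0.1,"tz":2,"rx":0,"ry":0.4,"rz":0},
    {"fingers":255,"tx":0.8,"ty":0.1,"tz":3.4,"rx":0,"ry":0.4,"rz":0},
    {"fingers":255,"tx":1.1,"ty":0.1,"tz":4.9,"rx":0,"ry":0.4,"rz":0},
    {"fingers":255,"tx":1.1,"ty":0.1,"tz":4.9,"rx":0,"ry":0.4,"rz":0},
  ],
)

```text
clock: 9.9
tcp_pos: [587.0, 60.9, 235.4]
tcp_rot: [0.036, 0.909, 0.408, -0.08]
ft_force: [-1.0, 0.9, -0.0]
grip_width: 13.5
```

```bash
python3 - <<'E'
from go import *
tip("b");go(*carry("b",[592.8,65.8,12],-41.3))
E
```

```text
tip [590.84  65.21  93.39] axis [0. 0. 1.]
t 9.90 at [587.01  60.88 235.36] F [-0.98  0.86 -0.01] w 13.5
dist 81.419259523388 t cm [1.57 0.11 7.99] r deg [-0.06  0.11 -0.31]
```

Request:
arm_command(
  moves=[
    {"fingers":255,"tx":0.4,"ty":0.1,"tz":1.7,"rx":0,"ry":0,"rz":0},
    {"fingers":255,"tx":0.7,"ty":0.1,"tz":3.3,"rx":0,"ry":0,"rz":0},
    {"fingers":255,"tx":1.0,"ty":0.1,"tz":5,"rx":0,"ry":0,"rz":0},
    {"fingers":255,"tx":1.3,"ty":0.1,"tz":6.5,"rx":0,"ry":0,"rz":0},
    {"fingers":255,"tx":1.5,"ty":0.1,"tz":7.6,"rx":0,"ry":0,"rz":0},
    {"fingers":255,"tx":1.6,"ty":0.1,"tz":8,"rx":0,"ry":0,"rz":0},
    {"fingers":255,"tx":1.6,"ty":0.1,"tz":8,"rx":0,"ry":0,"rz":0},
    {"fingers":255,"tx":1.6,"ty":0.1,"tz":8,"rx":0,"ry":0,"rz":0},
  ],
)

```text
clock: 10.7
tcp_pos: [591.3, 61.6, 157.1]
tcp_rot: [0.036, 0.909, 0.408, -0.078]
ft_force: [-0.1, -0.3, -0.8]
grip_width: 13.7
```

```bash
python3 - <<'E'
from go import *
tip("b");go(*carry("b",[592.8,65.8,8],-41.3))
E
```

```text
tip [595.83  66.09  15.17] axis [-0.  0.  1.]
t 10.70 at [591.27  61.59 157.11] F [-0.1  -0.32 -0.76] w 13.7
dist 7.575873606745157 t cm [-0.06 -0.16  0.74] r deg [ 0.11 -0.13 -0.36]
```

Request:
arm_command(
  moves=[
    {"fingers":255,"tx":0.0,"ty":-0.1,"tz":0.5,"rx":0,"ry":0,"rz":0},
    {"fingers":255,"tx":0.0,"ty":-0.1,"tz":0.5,"rx":0,"ry":0,"rz":0},
    {"fingers":100,"tx":0.0,"ty":-0.1,"tz":0.5,"rx":0,"ry":0,"rz":0},
    {"fingers":100,"tx":0.0,"ty":-0.1,"tz":0.5,"rx":0,"ry":0,"rz":0},
    {"fingers":100,"tx":0.0,"ty":-0.1,"tz":0.5,"rx":0,"ry":0,"rz":0},
    {"fingers":100,"tx":0.0,"ty":-0.1,"tz":0.5,"rx":0,"ry":0,"rz":0},
    {"fingers":100,"tx":0.0,"ty":-0.1,"tz":0.5,"rx":0,"ry":0,"rz":0},
    {"fingers":100,"tx":0.0,"ty":-0.1,"tz":0.5,"rx":0,"ry":0,"rz":0},
  ],
)

```text
clock: 11.5
tcp_pos: [589.6, 61.6, 151.7]
tcp_rot: [0.036, 0.909, 0.408, -0.078]
ft_force: [0.1, 0.6, -0.2]
grip_width: 55.2
```

Request:
arm_command(
  moves=[
    {"fingers":100,"tx":-0.5,"ty":0,"tz":-3,"rx":0,"ry":0,"rz":0},
    {"fingers":100,"tx":-1.2,"ty":0,"tz":-7,"rx":0,"ry":0,"rz":0},
    {"fingers":100,"tx":-1.9,"ty":0,"tz":-11,"rx":0,"ry":0,"rz":0},
    {"fingers":50,"tx":-2.5,"ty":0,"tz":-15,"rx":0,"ry":0,"rz":0},
    {"fingers":0,"tx":-2.5,"ty":0,"tz":-15,"rx":0,"ry":0,"rz":0},
  ],
)

```text
clock: 12.0
tcp_pos: [592.6, 62.7, 309.1]
tcp_rot: [0.037, 0.909, 0.408, -0.074]
ft_force: [-0.4, -0.4, -0.1]
grip_width: 68.0
```

```bash
python3 - <<'E'
from go import *
print("pre-grasp stick");p,o=grasp("s",165,19);go(p+A*130,o);print(p+A*130,p)
s=r.grab_frame("scene");t=r.grab_frame("top")
for z in(8,203):print("brush",proj(s,[593,66,z]),proj(t,[593,66,z]))
pickle.dump({"s":s,"t":t},open("f3.pkl","wb"))
E
```

```text
pre-grasp stick
t 12.00 at [592.59  62.72 309.07] F [-0.38 -0.37 -0.1 ] w 68.0
dist 356.711614555746 t cm [-29.9   17.34   8.84] r deg [-3.06 27.06 41.52]
[ 516.66 -283.87  272.24] [ 579.2  -276.06  158.54]
brush [266.71 231.15] [294.16 205.65]
brush [264.06 164.1 ] [297.95 192.32]
```

Request:
arm_command(
  moves=[
    {"fingers":0,"tx":-4,"ty":2,"tz":-1,"rx":0,"ry":3,"rz":5},
    {"fingers":0,"tx":-29.9,"ty":17.3,"tz":8.8,"rx":-3,"ry":27,"rz":41.5},
    {"fingers":0,"tx":-29.9,"ty":17.3,"tz":8.8,"rx":-3,"ry":27,"rz":41.5},
    {"fingers":0,"tx":-29.9,"ty":17.3,"tz":8.8,"rx":-3,"ry":27,"rz":41.5},
    {"fingers":0,"tx":-29.9,"ty":17.3,"tz":8.8,"rx":-3,"ry":27,"rz":41.5},
    {"fingers":0,"tx":-29.9,"ty":17.3,"tz":8.8,"rx":-3,"ry":27,"rz":41.5},
    {"fingers":0,"tx":-29.9,"ty":17.3,"tz":8.8,"rx":-3,"ry":27,"rz":41.5},
    {"fingers":0,"tx":-29.9,"ty":17.3,"tz":8.8,"rx":-3,"ry":27,"rz":41.5},
  ],
)

```text
clock: 12.9
tcp_pos: [509.9, -288.8, 266.8]
tcp_rot: [-0.009, 0.986, 0.058, 0.159]
ft_force: [0.5, 0.4, -0.1]
grip_width: 93.1
```

```bash
python3 - <<'E'
from go import *
p,o=grasp("s",165,19);go(p+A*130,o);print(r.sense()["joint_pos"])
s=r.grab_frame("scene");t=r.grab_frame("top");pickle.dump({"s":s,"t":t},open("f3.pkl","wb"))
cv2.imwrite("pics/h3.png",np.hstack([cv2.resize(t["color"][165:265,250:350,::-1],None,fx=4,fy=4),cv2.resize(s["color"][140:240,220:320,::-1],None,fx=4,fy=4)]))
E
```

```text
t 12.90 at [ 509.86 -288.75  266.82] F [ 0.5   0.44 -0.11] w 93.1
dist 9.969460995306992 t cm [ 0.87 -0.41 -0.28] r deg [ 0.17  0.7  -0.4 ]
[ 0.2   0.26  0.44  2.06 -0.53  0.67 -0.46]
```

View pics/h3.png

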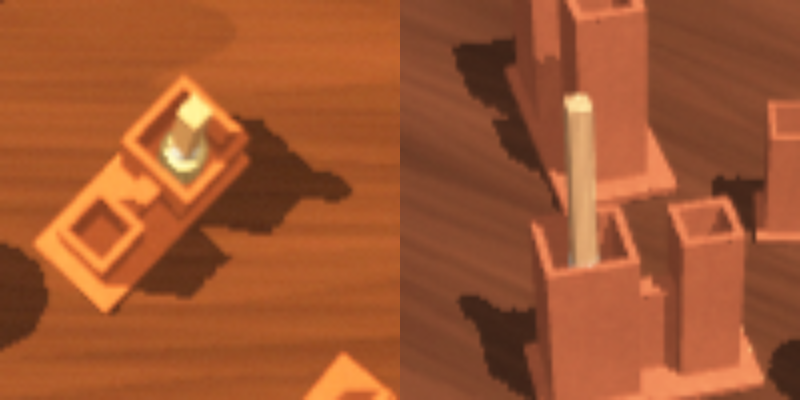

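Both views show the brush upright in the wide tube, its top at about (299,192) top-camera. That matches the prediction, and the holder has not moved. The stick is next.

Request:
arm_command(
  moves=[
    {"fingers":0,"tx":0.9,"ty":-0.4,"tz":-0.3,"rx":0.2,"ry":0.7,"rz":-0.4},
    {"fingers":0,"tx":0.9,"ty":-0.4,"tz":-0.3,"rx":0.2,"ry":0.7,"rz":-0.4},
    {"fingers":0,"tx":1.4,"ty":-0.4,"tz":3,"rx":0.2,"ry":0.7,"rz":-0.4},
    {"fingers":0,"tx":2.0,"ty":-0.4,"tz":6,"rx":0.2,"ry":0.7,"rz":-0.4},
    {"fingers":0,"tx":2.5,"ty":-0.4,"tz":9,"rx":0.2,"ry":0.7,"rz":-0.4},
    {"fingers":0,"tx":3.1,"ty":-0.4,"tz":12.5,"rx":0.2,"ry":0.7,"rz":-0.4},
    {"fingers":100,"tx":3.1,"ty":-0.4,"tz":12.5,"rx":0.2,"ry":0.7,"rz":-0.4},
    {"fingers":140,"tx":3.1,"ty":-0.4,"tz":12.5,"rx":0.2,"ry":0.7,"rz":-0.4},
  ],
)

```text
clock: 13.8
tcp_pos: [581.6, -269.9, 159.8]
tcp_rot: [-0.012, 0.984, 0.066, 0.165]
ft_force: [-0.4, 0.2, 0.5]
grip_width: 81.5
```

```bash
python3 - <<'E'
from go import *
p,o=grasp("s",165,19);go(p,o);print(r.sense()["joint_pos"])
E
```

```text
t 13.80 at [ 581.62 -269.89  159.85] F [-0.4   0.16  0.46] w 81.5
dist 6.750557582498642 t cm [-0.35  0.58  0.02] r deg [-0.27 -0.06  0.55]
[ 0.26  0.46  0.27  2.07 -0.76  0.46 -0.29]
```

Request:
arm_command(
  moves=[
    {"fingers":140,"tx":-0.3,"ty":0.6,"tz":0,"rx":-0.3,"ry":0,"rz":0.5},
    {"fingers":140,"tx":-0.3,"ty":0.6,"tz":0,"rx":-0.3,"ry":0,"rz":0.5},
    {"fingers":140,"tx":-0.3,"ty":0.6,"tz":0,"rx":-0.3,"ry":0,"rz":0.5},
  ],
)

```text
clock: 14.1
tcp_pos: [579.5, -278.2, 160.4]
tcp_rot: [-0.009, 0.984, 0.06, 0.167]
ft_force: [1.0, -0.2, 0.5]
grip_width: 57.7
```

```bash
python3 - <<'E'
from go import *
p,o=grasp("s",165,19);go(p,o)
E
```

```text
t 14.10 at [ 579.54 -278.17  160.39] F [ 0.95 -0.15  0.52] w 57.7
dist 2.8338061977653712 t cm [-0.07 -0.21  0.17] r deg [ 0.19 -0.22 -0.07]
```

Request:
arm_command(
  moves=[
    {"fingers":140,"tx":-0.1,"ty":-0.2,"tz":0.1,"rx":0,"ry":0,"rz":0},
    {"fingers":255,"tx":-0.1,"ty":-0.2,"tz":0.1,"rx":0,"ry":0,"rz":0},
    {"fingers":255,"tx":-0.1,"ty":-0.2,"tz":0.1,"rx":0,"ry":0,"rz":0},
    {"fingers":255,"tx":-0.1,"ty":-0.2,"tz":0.1,"rx":0,"ry":0,"rz":0},
    {"fingers":255,"tx":-0.1,"ty":-0.2,"tz":0.1,"rx":0,"ry":0,"rz":0},
    {"fingers":255,"tx":-0.1,"ty":-0.2,"tz":0.1,"rx":0,"ry":0,"rz":0},
    {"fingers":255,"tx":-0.1,"ty":-0.2,"tz":0.1,"rx":0,"ry":0,"rz":0},
    {"fingers":255,"tx":-0.1,"ty":-0.2,"tz":0.1,"rx":0,"ry":0,"rz":0},
  ],
)

```text
clock: 14.9
tcp_pos: [578.7, -275.6, 157.6]
tcp_rot: [-0.009, 0.984, 0.061, 0.166]
ft_force: [1.0, 0.1, 0.7]
grip_width: 13.7
```

```bash
python3 - <<'E'
from go import *
p,o=grasp("s",165,19);go(p,o);save("s",FEET["s"],A)
d=pickle.load(open("s.pkl","rb"));d["foot"][1]=0;d["ax"][1]=0;pickle.dump(d,open("s.pkl","wb"))
E
```

```text
t 14.90 at [ 578.71 -275.61  157.63] F [1.01 0.09 0.71] w 13.7
dist 1.1215071691806937 t cm [ 0.07  0.05 -0.07] r deg [ 0.11 -0.12 -0.05]
{'foot': array([ 29.04,   0.21, 143.04]), 'ax': array([-0.17,  0.  , -0.99])}
```

Request:
arm_command(
  moves=[
    {"fingers":255,"tx":-0.6,"ty":0,"tz":-3.5,"rx":0,"ry":0,"rz":0},
    {"fingers":255,"tx":-1.2,"ty":0,"tz":-7,"rx":0,"ry":0,"rz":0},
    {"fingers":255,"tx":-1.8,"ty":0,"tz":-10.4,"rx":0,"ry":0,"rz":0},
    {"fingers":255,"tx":-2.4,"ty":0,"tz":-13.8,"rx":0,"ry":0,"rz":0},
    {"fingers":255,"tx":-2.7,"ty":-0.5,"tz":-16.5,"rx":0,"ry":0,"rz":0},
    {"fingers":255,"tx":-2.7,"ty":-0.5,"tz":-16.5,"rx":0,"ry":0,"rz":0},
  ],
)

```text
clock: 15.5
tcp_pos: [498.7, -281.3, 308.2]
tcp_rot: [-0.008, 0.984, 0.06, 0.168]
ft_force: [1.3, -0.1, 0.3]
grip_width: 13.7
```

```bash
python3 - <<'E'
from go import *
tip("s");print("way");go(*carry("s",[500,60,235],-41.3));
E
```

```text
tip [ 573.12 -272.72  182.88] axis [-0.49 -0.06  0.87]
way
t 15.50 at [ 498.73 -281.31  308.16] F [ 1.27 -0.07  0.28] w 13.7
dist 345.97943128068636 t cm [  6.19 -33.56  -5.67] r deg [  3.71 -27.87 -42.02]
```

Request:
arm_command(
  moves=[
    {"fingers":255,"tx":0.5,"ty":-2,"tz":-4,"rx":0,"ry":-4,"rz":0},
    {"fingers":255,"tx":6.2,"ty":-33.6,"tz":-5.7,"rx":3.7,"ry":-27.9,"rz":-42},
    {"fingers":255,"tx":6.2,"ty":-33.6,"tz":-5.7,"rx":3.7,"ry":-27.9,"rz":-42},
    {"fingers":255,"tx":6.2,"ty":-33.6,"tz":-5.7,"rx":3.7,"ry":-27.9,"rz":-42},
    {"fingers":255,"tx":6.2,"ty":-33.6,"tz":-5.7,"rx":3.7,"ry":-27.9,"rz":-42},
    {"fingers":255,"tx":6.2,"ty":-33.6,"tz":-5.7,"rx":3.7,"ry":-27.9,"rz":-42},
    {"fingers":255,"tx":6.2,"ty":-33.6,"tz":-5.7,"rx":3.7,"ry":-27.9,"rz":-42},
    {"fingers":255,"tx":6.2,"ty":-33.6,"tz":-5.7,"rx":3.7,"ry":-27.9,"rz":-42},
  ],
)

```text
clock: 16.3
tcp_pos: [497.9, 65.6, 376.5]
tcp_rot: [0.033, 0.905, 0.417, -0.082]
ft_force: [0.7, -0.4, -0.2]
grip_width: 13.9
```

```bash
python3 - <<'E'
from go import *
tip("s");go(*carry("s",[539.5,112,140],-41.3))
E
```

```text
tip [499.21  68.98 230.62] axis [ 0.01 -0.    1.  ]
t 16.30 at [497.93  65.55 376.53] F [ 0.67 -0.36 -0.25] w 13.9
dist 107.7409549162608 t cm [7.33 0.21 7.9 ] r deg [-0.36  0.25  0.8 ]
```

Request:
arm_command(
  moves=[
    {"fingers":255,"tx":4,"ty":0.2,"tz":-0.7,"rx":-0.4,"ry":0.2,"rz":0.8},
    {"fingers":255,"tx":5.8,"ty":0.2,"tz":-1,"rx":-0.4,"ry":0.2,"rz":0.8},
    {"fingers":255,"tx":6.3,"ty":0.2,"tz":2,"rx":-0.4,"ry":0.2,"rz":0.8},
    {"fingers":255,"tx":6.8,"ty":0.2,"tz":5,"rx":-0.4,"ry":0.2,"rz":0.8},
    {"fingers":255,"tx":7.3,"ty":0.2,"tz":7.9,"rx":-0.4,"ry":0.2,"rz":0.8},
    {"fingers":255,"tx":7.3,"ty":0.2,"tz":7.9,"rx":-0.4,"ry":0.2,"rz":0.8},
    {"fingers":255,"tx":7.3,"ty":0.2,"tz":7.9,"rx":-0.4,"ry":0.2,"rz":0.8},
  ],
)

```text
clock: 17.0
tcp_pos: [537.0, 101.2, 287.5]
tcp_rot: [0.037, 0.91, 0.406, -0.078]
ft_force: [0.5, 0.7, 1.4]
grip_width: 13.6
```

```bash
python3 - <<'E'
from go import *
tip("s");go(*carry("s",[539.5,112,119],-41.3))
s=r.grab_frame("scene");w=r.grab_frame("wrist");p,c=cur();q=p+c.apply(pickle.load(open('s.pkl','rb'))["foot"])
cv2.imwrite("pics/h4.png",np.hstack([cv2.resize(w["color"][60:260,180:380,::-1],None,fx=2,fy=2),cv2.resize(s["color"][140:240,220:320,::-1],None,fx=4,fy=4)]))
for n,z in(("tip",q),("narrow",[539,111.5,110])):print(n,(proj(w,z)-[180,60])*2,(proj(s,z)-[220,140])*4+[400,0])
E
```

```text
tip [540.04 103.9  141.65] axis [-0.  0.  1.]
t 17.00 at [536.98 101.23 287.55] F [0.49 0.73 1.43] w 13.6
dist 23.92573140825751 t cm [ 0.94 -0.54  2.13] r deg [ 0.08  0.02 -0.66]
tip [202.98 213.47] [690.75 162.76]
narrow [190.37 188.74] [703.27 211.65]
```

View pics/h4.png

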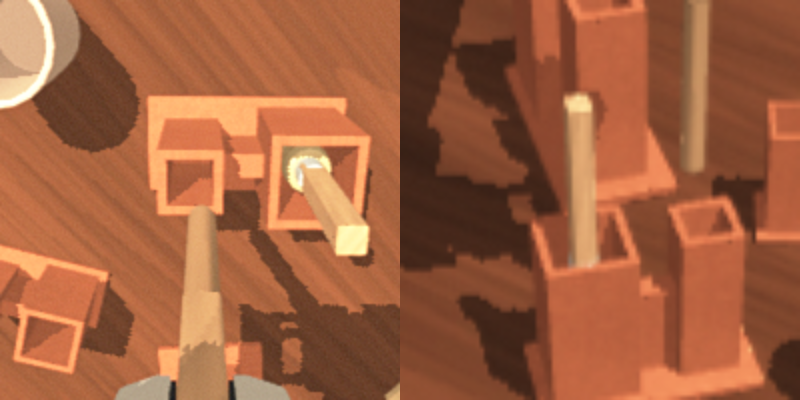

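The stick end at (202,212) in the left half matches the model. The narrow rim centre reads about 2–3 mm further along +x,+y than the top-camera estimate, in both views. I'll aim at (540.7,113.3) and stop above the rim to check.

Request:
arm_command(
  moves=[
    {"fingers":255,"tx":0.8,"ty":-0.5,"tz":0,"rx":0,"ry":0,"rz":-0.6},
    {"fingers":255,"tx":1.1,"ty":-0.5,"tz":2.1,"rx":0,"ry":0,"rz":-0.6},
    {"fingers":255,"tx":1.1,"ty":-0.5,"tz":2.1,"rx":0,"ry":0,"rz":-0.6},
    {"fingers":255,"tx":1.1,"ty":-0.5,"tz":2.1,"rx":0,"ry":0,"rz":-0.6},
  ],
)

```text
clock: 17.5
tcp_pos: [538.4, 110.1, 265.9]
tcp_rot: [0.036, 0.908, 0.41, -0.077]
ft_force: [1.4, 0.3, -0.6]
grip_width: 13.8
```

```bash
python3 - <<'E'
from go import *
tip("s");go(*carry("s",[540.7,113.3,95],-41.3))
E
```

```text
tip [541.53 112.99 120.03] axis [-0.  0.  1.]
t 17.50 at [538.41 110.05 265.92] F [ 1.39  0.28 -0.59] w 13.8
dist 25.03002428672344 t cm [ 0.41 -0.05  2.47] r deg [ 0.15 -0.07 -0.06]
```

Request:
arm_command(
  moves=[
    {"fingers":255,"tx":0.1,"ty":0,"tz":0.8,"rx":0,"ry":0,"rz":0},
    {"fingers":255,"tx":0.3,"ty":0,"tz":1.6,"rx":0,"ry":0,"rz":0},
    {"fingers":255,"tx":0.4,"ty":0,"tz":2.5,"rx":0,"ry":0,"rz":0},
    {"fingers":255,"tx":0.4,"ty":0,"tz":2.5,"rx":0,"ry":0,"rz":0},
    {"fingers":255,"tx":0.4,"ty":0,"tz":2.5,"rx":0,"ry":0,"rz":0},
  ],
)

```text
clock: 18.0
tcp_pos: [537.9, 109.2, 239.7]
tcp_rot: [0.036, 0.908, 0.41, -0.078]
ft_force: [-0.7, -0.4, -0.3]
grip_width: 13.5
```

```bash
python3 - <<'E'
from go import *
tip("s");go(*carry("s",[540.7,113.3,13],-41.3))
E
```

```text
tip [540.94 112.1   93.76] axis [-0.  0.  1.]
t 18.00 at [537.95 109.25 239.66] F [-0.71 -0.4  -0.3 ] w 13.5
dist 80.76713386295636 t cm [ 1.46 -0.08  7.94] r deg [ 0.13 -0.02 -0.1 ]
```

Inside without contact. Lowering fully.

Request:
arm_command(
  moves=[
    {"fingers":255,"tx":0.3,"ty":0,"tz":1.7,"rx":0,"ry":0,"rz":0},
    {"fingers":255,"tx":0.6,"ty":0,"tz":3.4,"rx":0,"ry":0,"rz":0},
    {"fingers":255,"tx":0.9,"ty":0,"tz":5,"rx":0,"ry":0,"rz":0},
    {"fingers":255,"tx":1.2,"ty":-0.1,"tz":6.5,"rx":0,"ry":0,"rz":0},
    {"fingers":255,"tx":1.4,"ty":-0.1,"tz":7.5,"rx":0,"ry":0,"rz":0},
    {"fingers":255,"tx":1.5,"ty":-0.1,"tz":8.1,"rx":0,"ry":0,"rz":0},
    {"fingers":255,"tx":1.5,"ty":-0.1,"tz":8.1,"rx":0,"ry":0,"rz":0},
    {"fingers":255,"tx":1.5,"ty":-0.1,"tz":8.1,"rx":0,"ry":0,"rz":0},
  ],
)

```text
clock: 18.8
tcp_pos: [538.5, 110.6, 158.0]
tcp_rot: [0.037, 0.908, 0.41, -0.077]
ft_force: [0.1, -0.2, -1.1]
grip_width: 13.5
```

```bash
python3 - <<'E'
from go import *
tip("s");go(*carry("s",[540.7,113.3,8],-41.3))
E
```

```text
tip [541.66 113.53  12.13] axis [-0.  0.  1.]
t 18.80 at [538.48 110.6  158.02] F [ 0.07 -0.22 -1.12] w 13.5
dist 4.164609306503449 t cm [ 0.01 -0.01  0.42] r deg [ 0.16 -0.09 -0.11]
```

Request:
arm_command(
  moves=[
    {"fingers":255,"tx":0,"ty":0,"tz":0.3,"rx":0,"ry":0,"rz":0},
    {"fingers":255,"tx":0,"ty":0,"tz":0.3,"rx":0,"ry":0,"rz":0},
    {"fingers":150,"tx":0,"ty":0,"tz":0.3,"rx":0,"ry":0,"rz":0},
    {"fingers":150,"tx":0,"ty":0,"tz":0.3,"rx":0,"ry":0,"rz":0},
    {"fingers":150,"tx":0,"ty":0,"tz":0.3,"rx":0,"ry":0,"rz":0},
    {"fingers":150,"tx":0,"ty":0,"tz":0.3,"rx":0,"ry":0,"rz":0},
    {"fingers":150,"tx":0,"ty":0,"tz":0.3,"rx":0,"ry":0,"rz":0},
  ],
)

```text
clock: 19.5
tcp_pos: [537.8, 110.2, 154.6]
tcp_rot: [0.036, 0.908, 0.41, -0.077]
ft_force: [0.3, -0.6, 0.1]
grip_width: 37.9
```

Request:
arm_command(
  moves=[
    {"fingers":150,"tx":-0.5,"ty":0,"tz":-3,"rx":0,"ry":0,"rz":0},
    {"fingers":150,"tx":-1.2,"ty":0,"tz":-7,"rx":0,"ry":0,"rz":0},
    {"fingers":150,"tx":-1.9,"ty":0,"tz":-11,"rx":0,"ry":0,"rz":0},
    {"fingers":150,"tx":-2.6,"ty":0,"tz":-15,"rx":0,"ry":0,"rz":0},
    {"fingers":150,"tx":-6.5,"ty":0,"tz":-15,"rx":0,"ry":0,"rz":0},
    {"fingers":150,"tx":-11.5,"ty":0,"tz":-15,"rx":0,"ry":0,"rz":0},
    {"fingers":150,"tx":-11.5,"ty":12,"tz":-15,"rx":0,"ry":0,"rz":0},
    {"fingers":150,"tx":-11.5,"ty":12,"tz":-15,"rx":0,"ry":0,"rz":0},
  ],
)

```text
clock: 20.3
tcp_pos: [553.8, -22.4, 323.7]
tcp_rot: [0.036, 0.908, 0.411, -0.076]
ft_force: [1.2, 1.9, 0.4]
grip_width: 38.1
```

Request:
arm_command(
  moves=[
    {"fingers":150,"tx":-4,"ty":5,"tz":0,"rx":0,"ry":0,"rz":0},
    {"fingers":150,"tx":-4,"ty":12,"tz":0,"rx":0,"ry":0,"rz":0},
    {"fingers":150,"tx":-4,"ty":17,"tz":0,"rx":0,"ry":0,"rz":0},
    {"fingers":150,"tx":-4,"ty":22,"tz":0,"rx":0,"ry":0,"rz":0},
    {"fingers":150,"tx":-4,"ty":22,"tz":0,"rx":0,"ry":0,"rz":0},
  ],
)

```text
clock: 20.8
tcp_pos: [695.0, -199.5, 329.1]
tcp_rot: [0.037, 0.908, 0.409, -0.078]
ft_force: [1.1, 1.1, -0.3]
grip_width: 38.5
```

```bash
python3 - <<'E'
from go import *
t=r.grab_frame("top");s=r.grab_frame("scene")
cv2.imwrite("pics/fin.png",np.hstack([cv2.resize(t["color"][165:265,200:330,::-1],None,fx=3,fy=3),cv2.resize(s["color"][140:240,220:350,::-1],None,fx=3,fy=3)]))
F=pickle.load(open("f0.pkl","rb"));d=np.abs(t["color"].astype(int)-F["top"]["color"]).sum(2)
for n,(u,v) in {"bowl":(235,138),"jar":(335,135),"pot":(142,188),"cup":(222,233)}.items(): print(n,d[v-18:v+18,u-18:u+18].mean())
for z,q in((203,[593,66]),(213,[541,113])):print((proj(t,[*q,z])-[200,165])*3,(proj(s,[*q,z])-[220,140])*3+[390,0])
print(r.sense()["tcp_pos"],r.sense()["clock"])
E
```

```text
bowl 1.5941358024691359
jar 2.814814814814815
pot 3.2106481481481484
cup 4.354166666666667
[293.85  81.96] [522.19  72.29]
[222.52 155.21] [620.8  46.1]
[ 694.86 -200.41  328.14] 20.9
```

View pics/fin.png

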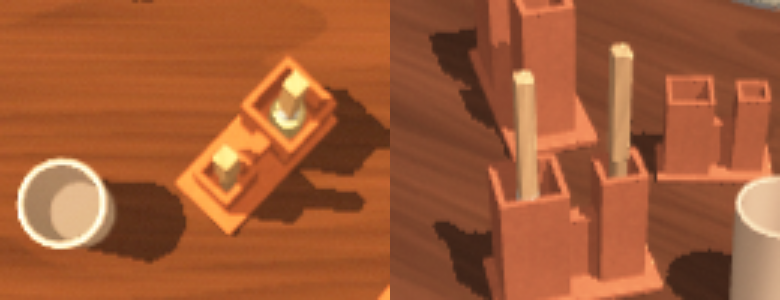

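Both tools stand upright. Their tops are at (524,72) and (622,46), as predicted for standing on the floor. The cup, holder and bystanders look unchanged. I'm handing in.

```bash
python3 -c "
from station import r
print(r.job_done())"
```

```text
the job is handed in; nothing more can be done
None
```

I brushed out the cup twice, then stood the brush in the wide compartment and the stick in the narrow one of the middle-sized holder. I handed the job in at about 21 s; it gave no verdict.

- **Brushing:** The brush end came down to about 16 mm above the cup's underside (computed from the arm pose on the second stroke) and back up to about 90 mm. I only measured the top of the first stroke and the bottom of the second. The other two stroke ends repeated or matched those moves but were not read.
- **Final pictures:** Both tools stand upright, with their tops where they should be when standing on the floors, within about 1 px. The cup, bowl, jar and pot show no change in the top view, the holder looks unmoved, and the gripper is clear of everything.
- **Problems on the way:** The first brush grasp ran into wrist joint limits and stopped about 8 mm short, so I redid it with less tilt. The cameras disagreed by 2–3 mm on where the narrow compartment's rim was; I corrected for that and both tools went in with no contact force. I used 11 pictures against the budget of 10.

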